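# Terracotta pots onto their matching saucers

### The job

Put each of the four terracotta pots on the saucer of the same colour as the glazed band round its top: upright, in the middle of the saucer, and set down gently, not dropped. Leave the two all-plastic pots standing where they are.

Things in the scene. Friction and masses are not known exactly. Their poses are not given: they have to be found in the camera images.
- pot_blue_center (a point): centre, half-way up, of the small empty terracotta flower pot with a blue glazed band round its top; open at the top, loose, standing upright, about 110 g. 56 mm high; the glazed band is a straight cylinder 56 mm across covering the top 20 mm (from 8 to 28 mm above this point), its wall 6.5 mm thick; below it the clay body tapers from 49 mm to 40 mm across at the foot, which is 28 mm below this point. Round, so its yaw does not matter; z is up
- pot_yellow_center (a point): centre, half-way up, of the small empty terracotta flower pot with a yellow glazed band round its top; open at the top, loose, standing upright, about 110 g. 56 mm high; the glazed band is a straight cylinder 56 mm across covering the top 20 mm (from 8 to 28 mm above this point), its wall 6.5 mm thick; below it the clay body tapers from 49 mm to 40 mm across at the foot, which is 28 mm below this point. Round, so its yaw does not matter; z is up
- pot_green_center (a point): centre, half-way up, of the small empty terracotta flower pot with a green glazed band round its top; open at the top, loose, standing upright, about 110 g. 56 mm high; the glazed band is a straight cylinder 56 mm across covering the top 20 mm (from 8 to 28 mm above this point), its wall 6.5 mm thick; below it the clay body tapers from 49 mm to 40 mm across at the foot, which is 28 mm below this point. Round, so its yaw does not matter; z is up
- pot_black_center (a point): centre, half-way up, of the small empty terracotta flower pot with a black glazed band round its top; open at the top, loose, standing upright, about 110 g. 56 mm high; the glazed band is a straight cylinder 56 mm across covering the top 20 mm (from 8 to 28 mm above this point), its wall 6.5 mm thick; below it the clay body tapers from 49 mm to 40 mm across at the foot, which is 28 mm below this point. Round, so its yaw does not matter; z is up
- plastic_green_center (a point): centre, half-way up, of the flower pot made wholly of green plastic, inside and out (no clay to be seen); same shape and size as the terracotta pots (56 mm high, 56 mm across the top band), about 60 g, loose. It is to be left where it stands
- plastic_yellow_center (a point): centre, half-way up, of the flower pot made wholly of yellow plastic, inside and out (no clay to be seen); same shape and size as the terracotta pots (56 mm high, 56 mm across the top band), about 60 g, loose. It is to be left where it stands
- saucer_blue_floor (a point): centre of the upper face of the inner floor of the blue saucer: round and shallow, 90 mm across the rim, flat floor about 72 mm across, 5 mm above the ledge, rim 10 mm above the ledge; held fast to the ledge; z is up
- saucer_yellow_floor (a point): centre of the upper face of the inner floor of the yellow saucer: round and shallow, 90 mm across the rim, flat floor about 72 mm across, 5 mm above the ledge, rim 10 mm above the ledge; held fast to the ledge; z is up
- saucer_green_floor (a point): centre of the upper face of the inner floor of the green saucer: round and shallow, 90 mm across the rim, flat floor about 72 mm across, 5 mm above the ledge, rim 10 mm above the ledge; held fast to the ledge; z is up
- saucer_black_floor (a point): centre of the upper face of the inner floor of the black saucer: round and shallow, 90 mm across the rim, flat floor about 72 mm across, 5 mm above the ledge, rim 10 mm above the ledge; held fast to the ledge; z is up

How it is judged:
By the outcome, as a careful person would: the job done as asked, in the order asked, and still so for the second after the job is handed in, with the robot touching nothing.
It also fails if it takes over 112 s, if anything falls off the work surface, if the arm or the gripper's body presses on something with over 40 N, if the wrist force passes 120 N, or if a joint passes its speed limit or range.

### The arm

A 7-joint arm with a two-finger parallel gripper is mounted at the origin on the work surface. World frame = base frame: x ahead of the robot, y to its left, z up, the work surface at z = 0. Lengths are in m, angles in rad, forces in N, time in s.
With the tool pointing down it reaches from about 0.35 to 0.9 m from the base axis. Payload 8.1 kg.
Tool frame: the origin (TCP) lies at the very end of the fingers, on their centre line; the grasp point (between the pads) lies 19 mm behind it (arm.tcp_to_grasp is the z of the grasp point in the tool frame, in m); z points along the fingers, y is the line along which they close (so a half turn about z gives the same grasp; the last joint's range is limited). The gripper opens to 92 mm and grips with 3 to 60 N. Pads are 19 mm wide; open, the fingers measure 130 mm over their backs; the gripper's body (75 mm by 190 mm) begins 47 mm behind the grasp point.
Start: joints at [-0.103, 0.434, 0.025, 1.573, -0.012, 1.134, -0.075], TCP at [0.625, -0, 0.227] pointing down, gripper open.
Joint ranges: [-2.62, 2.62], [-0.44, 2.09], [-1.27, 1.32], [0.08, 2.57], [-1.32, 4.46], [0.12, 2], [-2.74, 2.74]. Speed limits (rad/s): [2.22, 2.22, 3.01, 3.01, 3.14, 3.14, 3.14].

### API

Orientations are given as a rotation vector (axis times angle).
In Python, from cell import readout, vision, sign_off, arm gives the robot as it stands. The module is installed in compiled form; this text tells all that it offers.
- The arm moves only by the shell command python3 -m creep 'ROWS' [FORCE]. ROWS is JSON, a list of rows, each a list of 5 numbers: the shift along the tool's x, y, z in units of 4 cm (1.0 is 4 cm), then the turn about the tool's z in units of 4 degrees (1.0 is 4 degrees), then the opening, from 0 (shut) to 1 (fully open). A call has 1 to 12 rows; each row shifts and turns the commanded pose from where the row before left it, along the tool's axes as they then stand; what a row does not reach is not made up. A row lasts 1/8 s, in which the tool goes at most 62.5 mm and 10.7 degrees, less where a joint would pass 70% of its speed; a pose out of reach is approached as far as the arm can. A call with a number of a shift or a turn outside -1 to 1 is refused whole. A call with a gripper value outside its range is refused whole. The fingers move at their own pace and stop on an object; FORCE is the grip in N (left out, the last holds). Time passes only in rows, so rows that do not move let the fingers close. It gives the time, the measured TCP pose, the force, the opening and the grip force at its end, in the units of the state.
- readout.observe(): the state, without advancing time (a new reading comes with each control period).
- vision.get_image(name): name is "scene" or "side" or "wrist"; returns a dict with "pixels" (384x512x3 uint8, blue, green, red), "z_map" (384x512 float32, m along the optical axis (not along the pixel's ray), 0 where there is no reading), "camera_matrix" (3x3 intrinsics, pixels), "position" and "rotation" of the camera in the world. Camera axes: x right, y up, looking along -z (the intrinsics and any distortion apply to the point x, -y, -z); pixel columns grow to the right and rows downward; lengths in m; the calibration is good to about 2 mm. A picture is of the moment at which its call begins.
- sign_off(): hands the job in; it is judged then, once.
The state is a dict: "clock": time; "joints": joint angles; "dq": joint speeds; "joint_efforts": joint torques, N m; "position": TCP position; "ee_rot": TCP orientation; "force": force on the tool from outside, world axes, zero at the start; "ft_torque": the same for the moment, N m; "width": opening from 0.0 (shut) to 1.0 (fully open); "gripper_force": force on a finger pad.
Only numpy, scipy, OpenCV 4.12 (cv2) and the standard library are available. Lean on these libraries where they do the work, as an engineer would, in place of code of your own. Each camera call takes 0.05 s, during which the arm holds its last target. There are 200 camera calls.

## Working session

There is one attempt and no reset: what is moved stays moved. The work goes in short steps, Python scripts to look and compute and a shell command to move; the robot and the scene stay as the last step left them, time stands still between calls to the robot, and variables do not carry over. Pictures are saved under pics/ and viewed, at most 14 in all, crops included, and the job is handed in when it is done.

```bash
mkdir -p pics
cat > h.py <<'E'
import numpy as np, cv2
from cell import readout, vision, sign_off, arm
from scipy.spatial.transform import Rotation as R
def world(d,u,v,z=None):
    K=np.array(d["camera_matrix"]); P=np.array(d["position"]); Q=np.array(d["rotation"])
    if Q.shape!=(3,3): Q=R.from_rotvec(Q).as_matrix()
    r=np.array([(u-K[0,2])/K[0,0],-(v-K[1,2])/K[1,1],-1.])
    w=Q@r
    s=(z-P[2])/w[2] if z is not None else d["z_map"][int(v),int(u)]
    return P+s*w
E
python3 - <<'E'
from h import *
for n in("scene","side"):
    d=vision.get_image(n); cv2.imwrite(f"pics/{n}0.png",cv2.resize(d["pixels"],(800,600),interpolation=cv2.INTER_CUBIC)); print(n,d["position"],d["rotation"],d["camera_matrix"])
    np.save(f"pics/{n}0.npy",d,allow_pickle=True)
s=readout.observe(); print(s, arm.tcp_to_grasp)
E
```

```text
scene [1.34856482 0.30791638 0.94790063] [0.49868469 0.75082883 1.80433155] [[460.66107349   0.         251.41097177]
 [  0.         460.66107349 199.72911362]
 [  0.           0.           1.        ]]
side [ 0.39388129 -0.68556492  0.73391597] [ 0.7949327  -0.06670708 -0.18950177] [[392.25604164   0.         251.94138494]
 [  0.         392.25604164 193.01969791]
 [  0.           0.           1.        ]]
{'clock': 0.1, 'joints': array([-0.10259342,  0.43514459,  0.02499629,  1.57398507, -0.01159537,
        1.1340208 , -0.07509948]), 'dq': array([ 0.00052911, -0.00147306,  0.00091367, -0.00333395, -0.00063237,
        0.00107919,  0.00024643]), 'joint_efforts': array([ 2.76666542e-03, -6.69124532e+01,  9.87763703e-01, -3.15145969e+01,
       -6.05509384e-02,  3.73947364e-02,  1.19628339e-04]), 'position': array([ 6.24544843e-01, -7.16155359e-05,  2.26037277e-01]), 'ee_rot': array([-2.22091355e+00, -2.22070508e+00,  1.71861016e-03]), 'force': array([-0.10150802, -0.16864263, -0.69814178]), 'ft_torque': array([0.07655347, 0.04012999, 0.02144614]), 'gripper_force': 0.0, 'width': 1.0007652165590146} -0.0188
```

View pics/scene0.png

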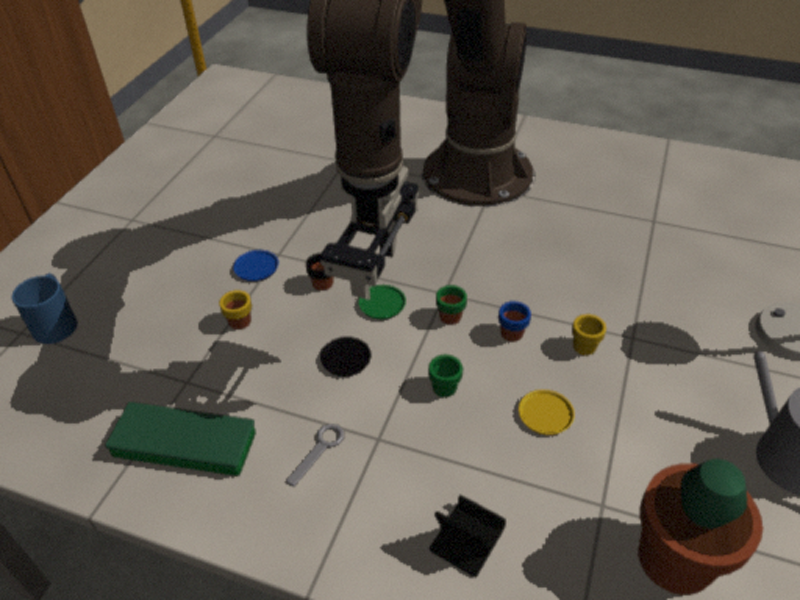

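View pics/side0.png

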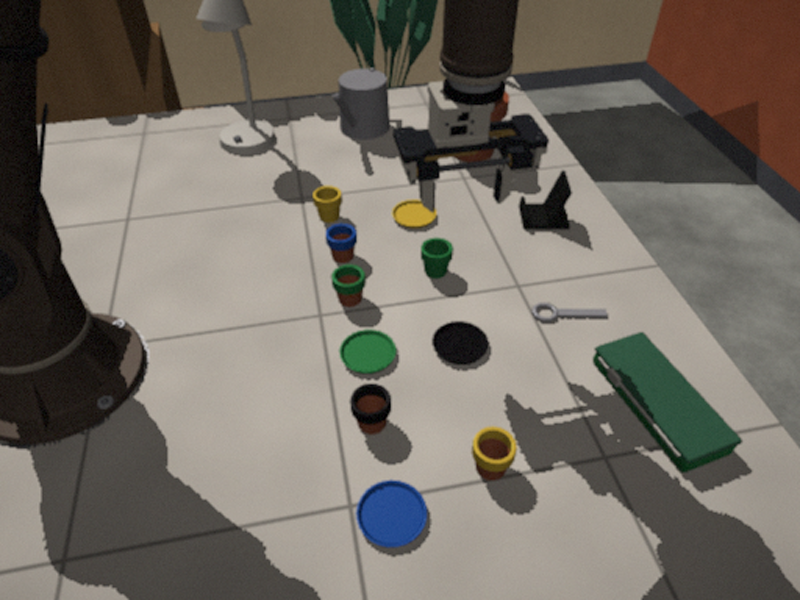

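The four terracotta pots have clay below the band. In the side picture (800x600) they are blue (341,233), green (349,277), black (371,400) and yellow (494,445). The plastic pots are yellow at (328,193) and green at (436,246). The saucers are blue (392,514), green (369,352), black (460,342) and yellow (415,214).

Run:
```python
from h import *
pts={"side":dict(blue=(341,231),green=(349,276),pgreen=(436,245),black=(371,401),yellow=(494,445),pyellow=(328,193),Sblue=(392,513),Sgreen=(369,352),Sblack=(460,342),Syellow=(415,214)),
"scene":dict(blue=(515,313),green=(451,297),pgreen=(446,367),yellow=(236,301),pyellow=(589,327),Sblue=(255,265),Sgreen=(382,302),Sblack=(346,356),Syellow=(546,411))}
for n,p in pts.items():
    d=np.load(f"pics/{n}0.npy",allow_pickle=True).item()
    for k,(u,v) in p.items():
        u/=1.5625;v/=1.5625
        print(n,k,world(d,u,v,.008 if k[0]=='S' else .056).round(3),world(d,u,v).round(3))
```

```text
side blue [0.463 0.193 0.056] [0.465 0.211 0.042]
side green [0.46  0.07  0.056] [0.462 0.095 0.034]
side pgreen [0.62  0.119 0.056] [0.624 0.131 0.046]
side black [ 0.453 -0.187  0.056] [ 0.456 -0.166  0.027]
side yellow [ 0.595 -0.287  0.056] [ 0.603 -0.27   0.028]
side pyellow [0.454 0.317 0.056] [0.456 0.338 0.042]
side Sblue [ 0.454 -0.327  0.008] [ 0.454 -0.326  0.006]
side Sgreen [ 0.47  -0.059  0.008] [ 0.47  -0.055  0.004]
side Sblack [ 0.615 -0.067  0.008] [ 0.616 -0.064  0.004]
side Syellow [0.619 0.279 0.008] [0.621 0.285 0.003]
scene blue [0.467 0.191 0.056] [0.44  0.188 0.029]
scene green [0.465 0.075 0.056] [0.438 0.068 0.029]
scene pgreen [0.622 0.115 0.056] [0.602 0.11  0.032]
scene yellow [ 0.599 -0.281  0.056] [ 0.581 -0.295  0.035]
scene pyellow [0.459 0.316 0.056] [0.432 0.317 0.029]
scene Sblue [ 0.457 -0.327  0.008] [ 0.452 -0.33   0.003]
scene Sgreen [ 0.472 -0.054  0.008] [ 0.468 -0.055  0.004]
scene Sblack [ 0.616 -0.066  0.008] [ 0.611 -0.068  0.002]
scene Syellow [0.618 0.283 0.008] [0.615 0.283 0.004]
```

```bash
python3 -m creep '[[0.2,-0.3,0.1,0,1],[0.35,-0.7,0.3,0,1],[0.35,-0.85,0.4,0,1],[0.35,-0.85,0.4,0,1],[0.35,-0.8,0.3,0,1],[0.2,-0.4,0.2,0,1],[0,-0.15,0,0,1],[0,0,0,0,1],[0,0,0,0,1]]' 15
python3 - <<'E'
from h import *
d=vision.get_image("wrist"); np.save("pics/w1.npy",d,allow_pickle=True)
cv2.imwrite("pics/w1.png",cv2.resize(d["pixels"],(800,600)));print(d["position"],readout.observe()["position"])
d=vision.get_image("scene");print(world(d,319/1.5625,262/1.5625,.056))
E
```

```text
clock: 1.23
position: [0.4639, 0.0717, 0.1591]
ee_rot: [2.222, 2.22, 0.001]
force: [0.7, 1.5, 0.4]
width: 1.001
gripper_force: 0.0
[0.4641898  0.14689009 0.31838176] [0.46387382 0.07169866 0.1590314 ]
[ 0.45574702 -0.18434284  0.056     ]
```

View pics/w1.png

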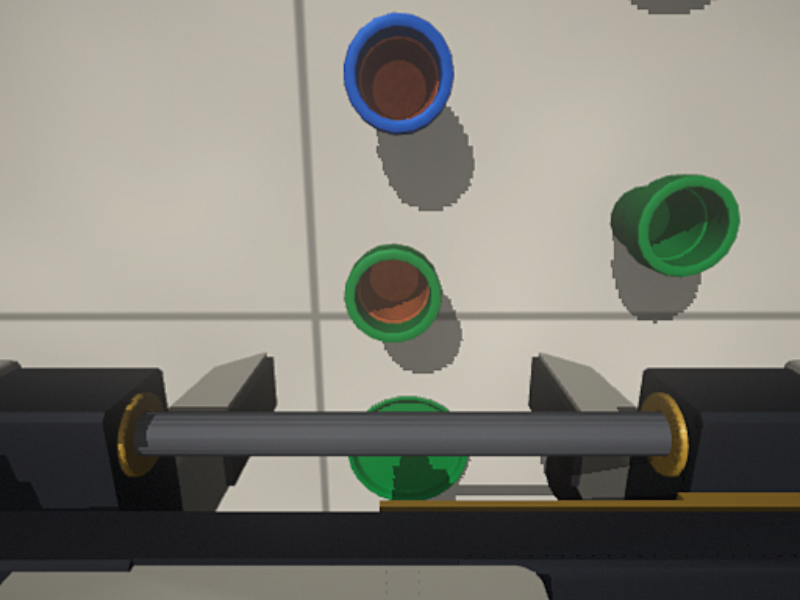

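The wrist view shows the green rim centred at (393,292), the blue rim at (399,72) and the green saucer near (409,449).

Run:
```python
from h import *
d=np.load("pics/w1.npy",allow_pickle=True).item()
for k,u,v,z in(("g",393,292,.056),("b",399,72,.056),("pg",687,225,.056),("Sg",409,449,.008)):print(k,world(d,u/1.5625,v/1.5625,z).round(4))
```

```text
g [0.4595 0.0779 0.056 ]
b [0.4632 0.1918 0.056 ]
pg [0.62   0.1154 0.056 ]
Sg [ 0.4696 -0.0547  0.008 ]
```

```bash
python3 -m creep '[[0.08,-0.1,0.4,0,1],[0,0,0.8,0,1],[0,0,0.8,0,1],[0,0,0.7,0,1],[0,0,0.4,0,1],[0,0,0.2,0,1],[0,0,0,0,1],[0,0,0,0,0.4],[0,0,0,0,0.4],[0,0,0,0,0.4],[0,0,0,0,0.4],[0,0,0,0,0.4]]' 15; python3 -m creep '[[0,0,0,0,0.4],[0,0,-0.2,0,0.4],[0,0,-0.5,0,0.4],[0,0,-0.7,0,0.4],[0,0,-0.5,0,0.4],[0,0,-0.1,0,0.4],[0,0,0,0,0.4]]'
```

```text
clock: 2.82
position: [0.4592, 0.0752, 0.0269]
ee_rot: [2.221, 2.221, 0.0]
force: [-0.2, -0.6, 3.2]
width: 0.611
gripper_force: 15.0
clock: 3.7
position: [0.4589, 0.0751, 0.1066]
ee_rot: [2.221, 2.221, 0.0]
force: [0.2, 0.4, -0.5]
width: 0.61
gripper_force: 15.0
```

```bash
python3 -m creep '[[-0.3,0.08,0,0,0.4],[-0.6,0.1,0,0,0.4],[-0.75,0.1,0,0,0.4],[-0.75,0,0,0,0.4],[-0.58,0,0,0,0.4],[-0.3,0,0.2,0,0.4],[0,0,0.5,0,0.4],[0,0,0.6,0,0.4],[0,0,0.3,0,0.4],[0,0,0.1,0,0.4],[0,0,0.05,0,0.4],[0,0,0,0,0.4]]'
python3 - <<'E'
from h import *
d=vision.get_image("side");cv2.imwrite("pics/s1.png",cv2.resize(d["pixels"][170:320,130:330],(800,600),interpolation=cv2.INTER_CUBIC))
E
```

```text
clock: 5.2
position: [0.4706, -0.056, 0.0371]
ee_rot: [2.221, 2.221, 0.001]
force: [-0.0, 0.2, -1.3]
width: 0.61
gripper_force: 15.0
```

View pics/s1.png

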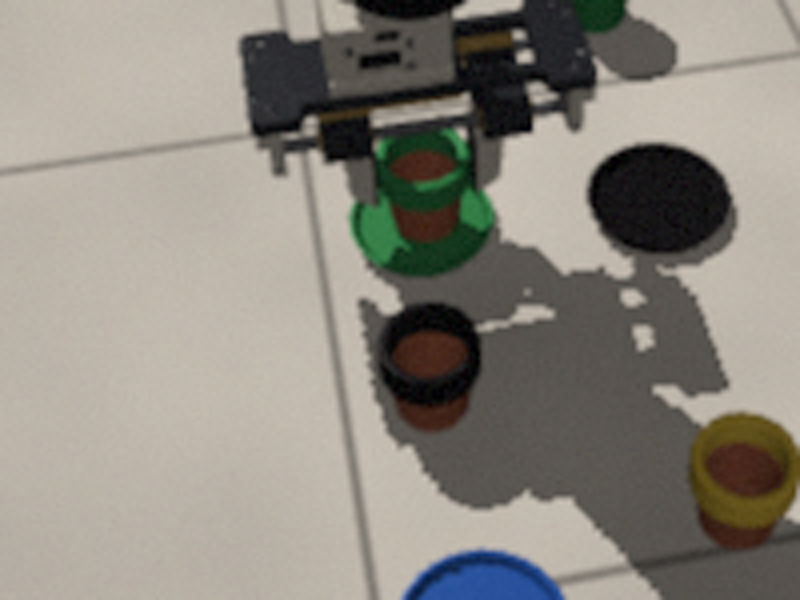

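The green pot is over its saucer and centred: foot at (425,235), saucer centre (424,226), still about 5 mm up.

```bash
python3 -m creep '[[0,0,0.04,0,0.4],[0,0,0.03,0,0.4],[0,0,0.02,0,0.4],[0,0,0.02,0,0.4],[0,0,0,0,0.4],[0,0,0,0,0.4]]'
```

```text
clock: 6.0
position: [0.4702, -0.056, 0.0323]
ee_rot: [2.221, 2.221, -0.0]
force: [-0.1, -0.1, -1.4]
width: 0.614
gripper_force: 15.0
```

```bash
python3 -m creep '[[0,0,0.02,0,0.4],[0,0,0,0,0.4],[0,0,0,0,0.4]]';python3 -m creep '[[0,0,0.02,0,0.4],[0,0,0,0,0.4],[0,0,0,0,0.4]]'
```

```text
clock: 6.38
position: [0.4703, -0.056, 0.0319]
ee_rot: [2.221, 2.221, 0.0]
force: [-1.8, 0.2, 6.0]
width: 0.611
gripper_force: 15.0
clock: 6.75
position: [0.4704, -0.056, 0.0317]
ee_rot: [2.221, 2.221, 0.001]
force: [-4.4, -0.1, 17.2]
width: 0.612
gripper_force: 15.0
```

```bash
python3 -m creep '[[0,0,-0.02,0,0.4],[0,0,0,0,0.65],[0,0,0,0,0.7],[0,0,0,0,1],[0,0,0,0,1],[0,0,-0.2,0,1],[0,0,-0.6,0,1],[0,0,-0.8,0,1],[0.3,0,-0.4,0,1],[0.7,-0.05,0,0,1],[0.9,-0.05,0,0,1],[0.95,-0.05,0,0,1]]';  python3 -m creep '[[0.95,0,0,0,1],[0.95,0,0,0,1],[0.85,0,0,0,1],[0.5,0,0,0,1],[0.1,0,0,0,1],[0,0,0,0,1],[0,0,0,0,1]]'
python3 - <<'E'
from h import *
d=vision.get_image("side");cv2.imwrite("pics/s2.png",cv2.resize(d["pixels"][90:315,180:480],(800,600),interpolation=cv2.INTER_CUBIC))
E
```

```text
clock: 8.25
position: [0.4643, 0.0588, 0.1122]
ee_rot: [2.222, 2.22, 0.001]
force: [-0.5, -0.1, -0.6]
width: 1.0
gripper_force: 0.0
clock: 9.12
position: [0.4643, 0.1907, 0.1116]
ee_rot: [2.223, 2.219, -0.001]
force: [-0.3, 0.1, -0.3]
width: 1.001
gripper_force: 0.0
```

View pics/s2.png

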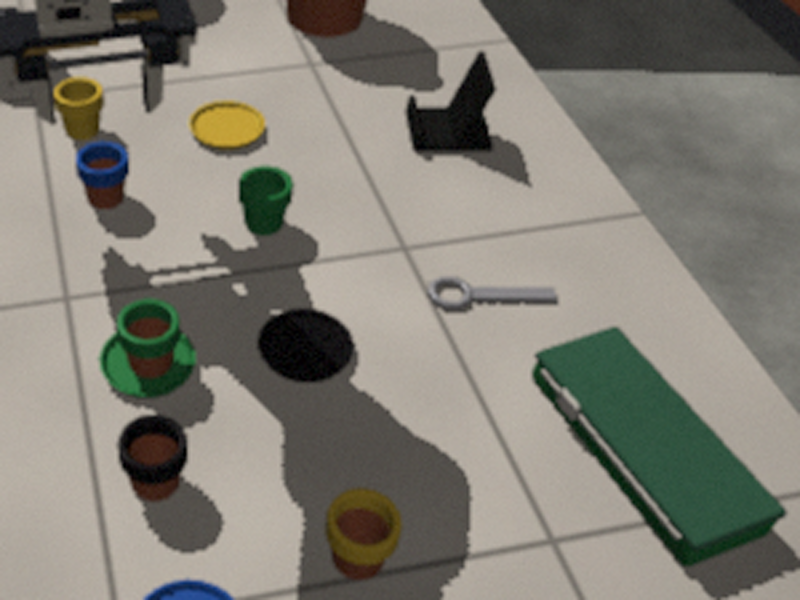

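Green stands upright on its saucer: pot foot about (151,362), saucer centre (148,360). Next is the blue pot.

```bash
python3 -m creep '[[0.03,0,0.3,0,1],[0,0,0.6,0,1],[0,0,0.6,0,1],[0,0,0.45,0,1],[0,0,0.16,0,1],[0,0,0,0,1],[0,0,0,0,0.4],[0,0,0,0,0.4],[0,0,0,0,0.4],[0,0,0,0,0.4],[0,0,0,0,0.4],[0,0,0,0,0.4]]' 15; python3 -m creep '[[0,0,-0.2,0,0.4],[0,0,-0.5,0,0.4],[0,0,-0.7,0,0.4],[0,0,-0.6,0,0.4],[0,0,-0.2,0,0.4],[-0.3,0,0,0,0.4],[-0.6,0,0,0,0.4],[-0.8,0,0,0,0.4],[-0.95,0,0,0,0.4],[-0.95,0,0,0,0.4],[-0.95,0,0,0,0.4]]'
```

```text
clock: 10.68
position: [0.4642, 0.1932, 0.0273]
ee_rot: [-2.221, -2.221, -0.0]
force: [-1.1, 0.3, 4.6]
width: 0.61
gripper_force: 15.0
clock: 12.05
position: [0.4631, 0.009, 0.114]
ee_rot: [-2.222, -2.22, 0.003]
force: [0.8, -0.8, -1.7]
width: 0.613
gripper_force: 15.0
```

```bash
python3 -m creep '[[-0.95,-0.05,0,0,0.4],[-0.95,-0.05,0,0,0.4],[-0.95,-0.05,0,0,0.4],[-0.95,-0.05,0,0,0.4],[-0.95,0,0,0,0.4],[-0.95,0,0,0,0.4],[-0.9,0,0,0,0.4],[-0.8,0,0,0,0.4],[-0.6,0,0,0,0.4],[-0.35,0,0,0,0.4],[-0.1,0,0,0,0.4],[0,0,0,0,0.4]]'; python3 -m creep '[[0,0,0.2,0,0.4],[0,0,0.5,0,0.4],[0,0,0.6,0,0.4],[0,0,0.45,0,0.4],[0,0,0.15,0,0.4],[0,0,0.05,0,0.4],[0,0,0,0,0.4],[0,0,0,0,0.4]]'
python3 - <<'E'
from h import *
d=vision.get_image("side");cv2.imwrite("pics/s3.png",cv2.resize(d["pixels"][234:384,150:350],(800,600),interpolation=cv2.INTER_CUBIC))
E
```

```text
clock: 13.55
position: [0.456, -0.3261, 0.1148]
ee_rot: [-2.22, -2.221, -0.0]
force: [0.8, 0.2, -0.8]
width: 0.611
gripper_force: 15.0
clock: 14.55
position: [0.4566, -0.327, 0.0378]
ee_rot: [2.221, 2.221, 0.001]
force: [0.3, -0.8, -1.0]
width: 0.608
gripper_force: 15.0
```

View pics/s3.png

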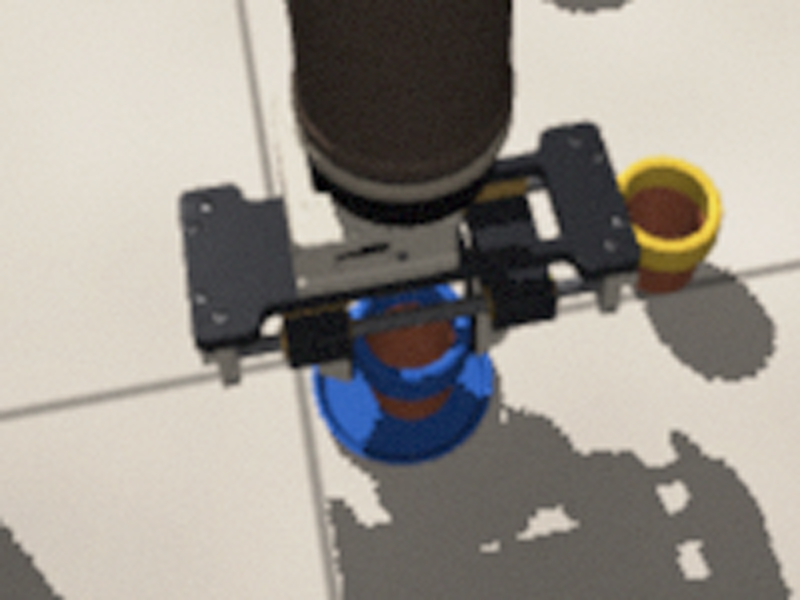

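The blue pot is over its saucer: foot centre about column 414, saucer centre about 404, so I shift roughly 3 mm in -x and 2 mm in -y and then lower.

```bash
python3 -m creep '[[-0.05,-0.08,0,0,0.4],[0,0,0.04,0,0.4],[0,0,0.03,0,0.4],[0,0,0.03,0,0.4],[0,0,0.02,0,0.4],[0,0,0,0,0.4],[0,0,0,0,0.4]]';python3 -m creep '[[0,0,0.02,0,0.4],[0,0,0,0,0.4],[0,0,0,0,0.4]]'
```

```text
clock: 15.48
position: [0.453, -0.3287, 0.0324]
ee_rot: [-2.221, -2.221, -0.0]
force: [-0.8, 1.0, 0.5]
width: 0.608
gripper_force: 15.0
clock: 15.85
position: [0.453, -0.3288, 0.0323]
ee_rot: [2.221, 2.221, 0.0]
force: [-2.5, 2.6, 10.6]
width: 0.611
gripper_force: 15.0
```

```bash
python3 -m creep '[[0,0,-0.02,0,0.4],[0,0,0,0,0.65],[0,0,0,0,0.7],[0,0,0,0,1],[0,0,0,0,1],[0,0,-0.2,0,1],[0,0,-0.6,0,1],[0,0,-0.8,0,1],[0,0.1,-0.7,0,1],[0.1,0.3,-0.5,0,1],[0.2,0.6,-0.15,0,1],[0.3,0.8,0,0,1]]';  python3 -m creep '[[0.3,0.8,0,0,1],[0.2,0.7,0,0,1],[0.05,0.3,0,0,1],[0,0,0,0,1],[0,0,0,0,1]]'
python3 - <<'E'
from h import *
d=vision.get_image("wrist"); np.save("pics/w2.npy",d,allow_pickle=True)
cv2.imwrite("pics/w2.png",cv2.resize(d["pixels"],(800,600)))
d=vision.get_image("scene")
cv2.imwrite("pics/c2.png",cv2.resize(d["pixels"][130:280,110:310],(800,600),interpolation=cv2.INTER_CUBIC))
E
```

```text
clock: 17.35
position: [0.5255, -0.3055, 0.152]
ee_rot: [2.222, 2.218, 0.0]
force: [0.4, -0.7, -0.7]
width: 0.997
gripper_force: 0.0
clock: 17.98
position: [0.5956, -0.2838, 0.1504]
ee_rot: [-2.223, -2.22, 0.001]
force: [-0.4, -0.1, 0.2]
width: 1.002
gripper_force: 0.0
```

View pics/w2.png

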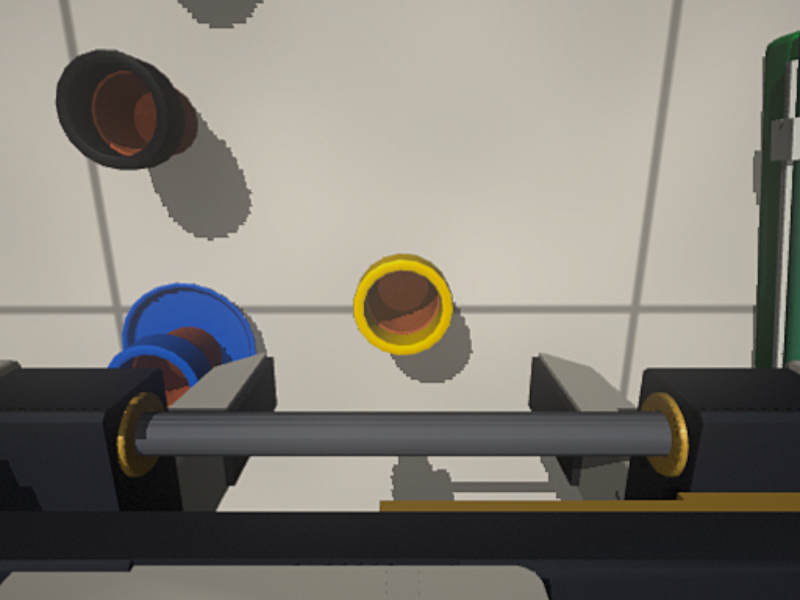

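View pics/c2.png

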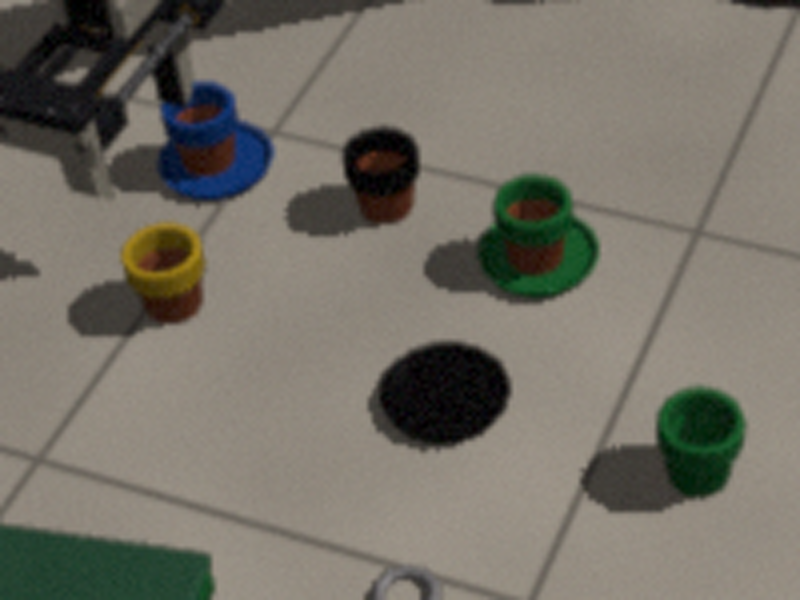

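Both pots stand upright. In the scene crop the blue pot rim is at (200,104) and its saucer at (216,160). I'll check that offset by calculation. In the wrist view the yellow rim is at (403,305), black rim (117,109).

Run:
```python
from h import *
d=np.load("pics/w2.npy",allow_pickle=True).item()
for k,u,v,z in(("yel",403,305,.056),("black",117,109,.056),("bluepot",156,378,.061),("Sblue",190,348,.010)):print(k,world(d,u/1.5625,v/1.5625,z).round(4))
d=vision.get_image("scene")
for k,u,v,z in(("bluepot",200,104,.061),("bluefoot",208,163,.005),("Sblue",216,160,.010),("grpot",533,198,.061),("Sgr",538,247,.010),("yel",163,250,.056),("black",382,153,.056),("Sbk",445,394,.01)):print(k,world(d,u/4+110,v/4+130,z).round(4))
```

```text
yel [ 0.5966 -0.2828  0.056 ]
black [ 0.4555 -0.1816  0.056 ]
bluepot [ 0.4567 -0.3241  0.061 ]
Sblue [ 0.454 -0.326  0.01 ]
bluepot [ 0.4556 -0.3286  0.061 ]
bluefoot [ 0.4597 -0.3296  0.005 ]
Sblue [ 0.4594 -0.322   0.01  ]
grpot [ 0.4708 -0.0563  0.061 ]
Sgr [ 0.4678 -0.0554  0.01  ]
yel [ 0.5984 -0.2822  0.056 ]
black [ 0.4568 -0.1796  0.056 ]
Sbk [ 0.6199 -0.0647  0.01  ]
```

```bash
python3 -m creep '[[0.02,0.04,0.4,0,1],[0,0,0.8,0,1],[0,0,0.8,0,1],[0,0,0.7,0,1],[0,0,0.3,0,1],[0,0,0.08,0,1],[0,0,0,0,0.4],[0,0,0,0,0.4],[0,0,0,0,0.4],[0,0,0,0,0.4],[0,0,0,0,0.4],[0,0,0,0,0.4]]' 15; python3 -m creep '[[0,0,-0.2,0,0.4],[0,0,-0.5,0,0.4],[0,0,-0.7,0,0.4],[0,0,-0.6,0,0.4],[0,0,-0.2,0,0.4],[0.3,0.05,0,0,0.4],[0.6,0.1,0,0,0.4],[0.8,0.1,0,0,0.4],[0.95,0.1,0,0,0.4],[0.95,0.1,0,0,0.4],[0.95,0.1,0,0,0.4],[0.95,0,0,0,0.4]]'
python3 -m creep '[[0.95,0,0,0,0.4],[0.95,0,0,0,0.4],[0.95,0,0,0,0.4],[0.95,0,0,0,0.4],[0.95,0,0,0,0.4],[0.95,0,0,0,0.4],[0.9,0,0,0,0.4],[0.8,0,0,0,0.4],[0.6,0,0,0,0.4],[0.35,0,0,0,0.4],[0.2,0,0,0,0.4],[0,0,0,0,0.4]]'
```

```text
clock: 19.62
position: [0.5986, -0.2822, 0.0275]
ee_rot: [2.222, 2.221, 0.0]
force: [-2.1, 0.7, 5.1]
width: 0.615
gripper_force: 15.0
clock: 21.12
position: [0.6199, -0.0594, 0.1139]
ee_rot: [-2.219, -2.221, 0.001]
force: [0.6, -0.5, -1.6]
width: 0.615
gripper_force: 15.0
clock: 22.62
position: [0.6207, 0.2796, 0.115]
ee_rot: [2.222, 2.221, -0.0]
force: [-0.5, -0.9, -0.6]
width: 0.613
gripper_force: 15.0
```

```bash
python3 -m creep '[[0.03,-0.05,0.2,0,0.4],[0,0,0.5,0,0.4],[0,0,0.6,0,0.4],[0,0,0.45,0,0.4],[0,0,0.15,0,0.4],[0,0,0.05,0,0.4],[0,0,0.04,0,0.4],[0,0,0.04,0,0.4],[0,0,0.03,0,0.4],[0,0,0,0,0.4],[0,0,0,0,0.4]]'
python3 - <<'E'
from h import *
d=vision.get_image("scene");cv2.imwrite("pics/c3.png",cv2.resize(d["pixels"][170:320,250:450],(800,600),interpolation=cv2.INTER_CUBIC))
E
```

```text
clock: 24.0
position: [0.6187, 0.2812, 0.0328]
ee_rot: [2.221, 2.221, 0.0]
force: [-0.3, -0.3, -1.6]
width: 0.607
gripper_force: 15.0
```

View pics/c3.png

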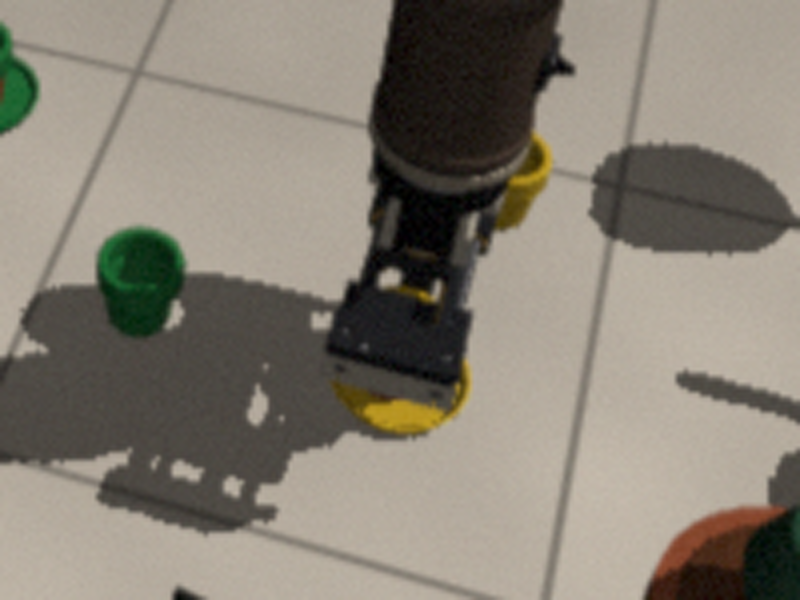

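The yellow pot is over its saucer, which is at about (401,380) and mostly hidden by the gripper. I finish lowering on contact.

```bash
python3 -m creep '[[0,0,0.02,0,0.4],[0,0,0,0,0.4],[0,0,0,0,0.4]]';python3 -m creep '[[0,0,0.015,0,0.4],[0,0,0,0,0.4],[0,0,0,0,0.4]]'
```

```text
clock: 24.42
position: [0.6188, 0.2813, 0.0326]
ee_rot: [2.221, 2.221, 0.001]
force: [-1.7, -0.5, 6.4]
width: 0.615
gripper_force: 15.0
clock: 24.8
position: [0.6188, 0.2813, 0.0325]
ee_rot: [2.221, 2.221, 0.001]
force: [-4.6, -1.6, 10.4]
width: 0.615
gripper_force: 15.0
```

```bash
python3 -m creep '[[0,0,-0.02,0,0.4],[0,0,0,0,0.65],[0,0,0,0,0.7],[0,0,0,0,1],[0,0,0,0,1],[0,0,-0.2,0,1],[0,0,-0.6,0,1],[0,0,-0.8,0,1],[-0.3,-0.1,-0.4,0,1],[-0.7,-0.2,0,0,1],[-0.9,-0.3,0,0,1],[-0.9,-0.35,0,0,1]]';  python3 -m creep '[[-0.9,-0.35,0,0,1],[-0.9,-0.35,0,0,1],[-0.9,-0.35,0,0,1],[-0.9,-0.35,0,0,1],[-0.9,-0.35,0,0,1],[-0.9,-0.35,0,0,1],[-0.9,-0.35,0,0,1],[-0.9,-0.35,0,0,1],[-0.6,-0.25,0,0,1],[-0.4,-0.08,0,0,1],[0,0,0,0,1],[0,0,0,0,1]]'
python3 - <<'E'
from h import *
d=vision.get_image("wrist"); np.save("pics/w3.npy",d,allow_pickle=True)
cv2.imwrite("pics/w3.png",cv2.resize(d["pixels"],(800,600)))
d=vision.get_image("scene")
cv2.imwrite("pics/c4.png",cv2.resize(d["pixels"][170:320,210:410],(800,600),interpolation=cv2.INTER_CUBIC))
E
```

```text
clock: 26.3
position: [0.5798, 0.167, 0.1121]
ee_rot: [2.222, 2.221, -0.001]
force: [0.7, -0.8, -0.2]
width: 1.002
gripper_force: 0.0
clock: 27.8
position: [0.4558, -0.1578, 0.1121]
ee_rot: [-2.22, -2.222, -0.001]
force: [0.2, 0.2, 0.7]
width: 1.005
gripper_force: 0.0
```

View pics/w3.png

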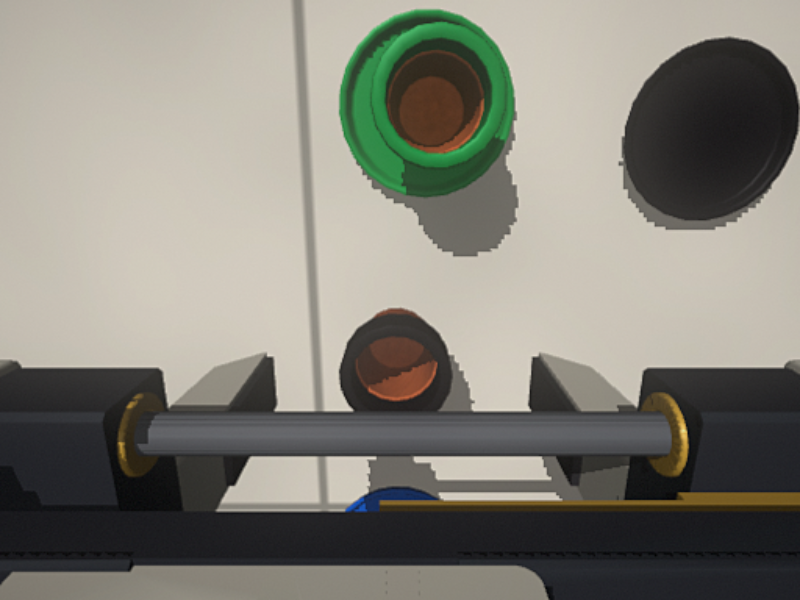

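View pics/c4.png

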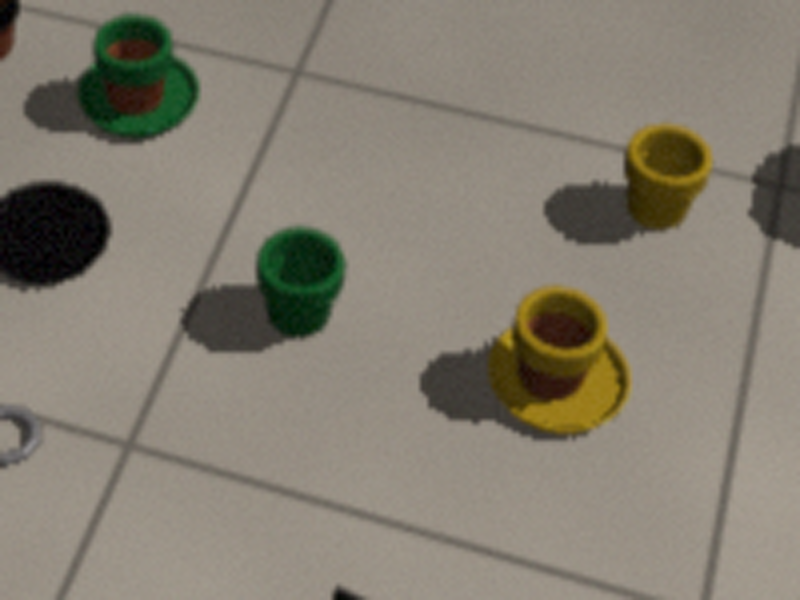

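Yellow is on its saucer, upright: foot about (552,377), saucer (558,379). In the wrist view the black rim is at (396,370) and the black saucer at (711,129).

Run:
```python
from h import *
d=np.load("pics/w3.npy",allow_pickle=True).item()
for k,u,v,z in(("black",396,370,.056),("Sbk",711,129,.01),("green",440,95,.061),("Sg",427,103,.01)):print(k,world(d,u/1.5625,v/1.5625,z).round(4))
d=vision.get_image("scene")
for k,u,v,z in(("ypot",560,330,.061),("Sy",558,378,.010)):print(k,world(d,u/4+210,v/4+170,z).round(4))
```

```text
black [ 0.4534 -0.1785  0.056 ]
Sbk [ 0.6154 -0.0645  0.01  ]
green [ 0.4717 -0.0551  0.061 ]
Sg [ 0.469  -0.0521  0.01  ]
ypot [0.6279 0.279  0.061 ]
Sy [0.6241 0.2838 0.01  ]
```

```bash
python3 -m creep '[[-0.3,-0.03,0,0,1],[-0.27,0,0.2,0,1],[0,0,0.6,0,1],[0,0,0.7,0,1],[0,0,0.45,0,1],[0,0,0.16,0,1],[0,0,0,0,1],[0,0,0,0,0.4],[0,0,0,0,0.4],[0,0,0,0,0.4],[0,0,0,0,0.4],[0,0,0,0,0.4]]' 15; python3 -m creep '[[0,0,0,0,0.4],[0,0,-0.2,0,0.4],[0,0,-0.5,0,0.4],[0,0,-0.7,0,0.4],[0,0,-0.6,0,0.4],[0.2,0.3,0,0,0.4],[0.5,0.7,0,0,0.4],[0.6,0.85,0,0,0.4],[0.6,0.85,0,0,0.4],[0.6,0.8,0,0,0.4],[0.4,0.53,0,0,0.4],[0,0,0,0,0.4]]'
```

```text
clock: 29.45
position: [0.4542, -0.1816, 0.0279]
ee_rot: [2.221, 2.221, 0.0]
force: [-0.5, -0.5, 3.9]
width: 0.598
gripper_force: 15.0
clock: 30.95
position: [0.6168, -0.0624, 0.1064]
ee_rot: [-2.216, -2.225, -0.001]
force: [-0.7, -0.1, -1.4]
width: 0.6
gripper_force: 15.0
```

```bash
python3 -m creep '[[-0.06,-0.02,0.2,0,0.4],[0,0,0.45,0,0.4],[0,0,0.5,0,0.4],[0,0,0.35,0,0.4],[0,0,0.15,0,0.4],[0,0,0.04,0,0.4],[0,0,0,0,0.4],[0,0,0,0,0.4]]'
python3 - <<'E'
from h import *
d=vision.get_image("side");cv2.imwrite("pics/s4.png",cv2.resize(d["pixels"][150:300,190:390],(800,600),interpolation=cv2.INTER_CUBIC))
E
```

```text
clock: 31.95
position: [0.6151, -0.068, 0.0407]
ee_rot: [2.221, 2.221, 0.001]
force: [0.1, 0.9, -0.7]
width: 0.599
gripper_force: 15.0
```

View pics/s4.png

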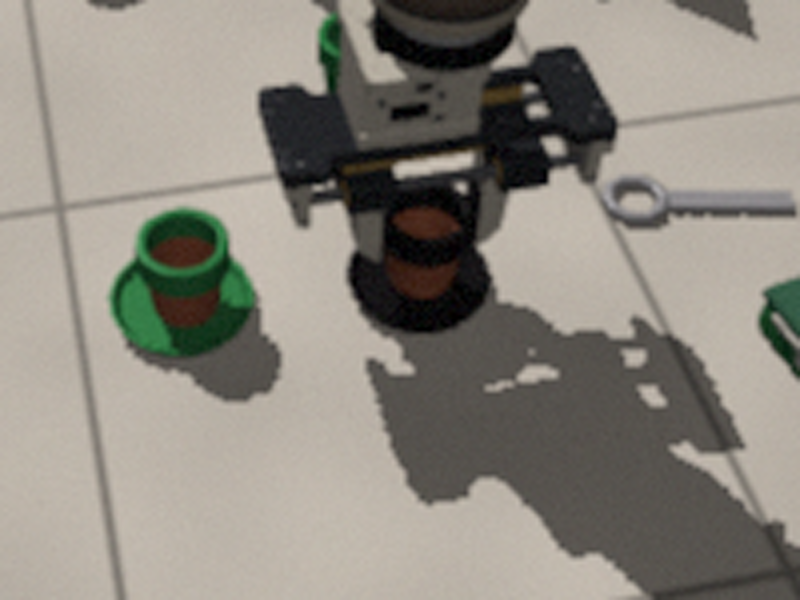

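The black pot is upright in the grip at (423,290) over its saucer (420,288). I move it 3 mm in +y and lower it.

```bash
python3 -m creep '[[0.08,0,0,0,0.4],[0,0,0.05,0,0.4],[0,0,0.05,0,0.4],[0,0,0.04,0,0.4],[0,0,0.03,0,0.4],[0,0,0,0,0.4],[0,0,0,0,0.4]]';python3 -m creep '[[0,0,0.02,0,0.4],[0,0,0,0,0.4],[0,0,0,0,0.4]]'
```

```text
clock: 32.88
position: [0.6147, -0.0649, 0.0334]
ee_rot: [2.221, 2.221, 0.0]
force: [-0.1, -0.2, -0.8]
width: 0.601
gripper_force: 15.0
clock: 33.25
position: [0.6148, -0.0649, 0.033]
ee_rot: [2.221, 2.221, 0.001]
force: [-2.6, 0.1, 6.7]
width: 0.6
gripper_force: 15.0
```

```bash
python3 -m creep '[[0,0,-0.01,0,0.4],[0,0,0,0,0.65],[0,0,0,0,0.7],[0,0,0,0,1],[0,0,0,0,1],[0,0,-0.2,0,1],[0,0,-0.6,0,1],[0,0,-0.9,0,1],[0,0,-0.9,0,1],[0,0,-0.9,0,1],[0,0,-0.9,0,1],[0,0,-0.3,0,1]]'; python3 -m creep '[[0,0,-0.6,0,1],[0,0,-0.6,0,1],[0,0,-0.2,0,1],[0,0,0,0,1],[0,0,0,0,1]]'
python3 - <<'E'
from h import *
d=vision.get_image("side");cv2.imwrite("pics/s5.png",cv2.resize(d["pixels"][100:370,170:530],(800,600),interpolation=cv2.INTER_CUBIC)[:, :800])
d=vision.get_image("scene");cv2.imwrite("pics/c5.png",cv2.resize(d["pixels"][130:310,130:370],(800,600),interpolation=cv2.INTER_CUBIC))
E
```

```text
clock: 34.75
position: [0.6157, -0.065, 0.2239]
ee_rot: [2.22, 2.219, 0.005]
force: [-0.0, -0.6, -0.5]
width: 0.999
gripper_force: 0.0
clock: 35.38
position: [0.614, -0.0648, 0.2756]
ee_rot: [-2.221, -2.22, 0.002]
force: [0.1, 0.4, -0.1]
width: 0.999
gripper_force: 0.0
```

View pics/s5.png

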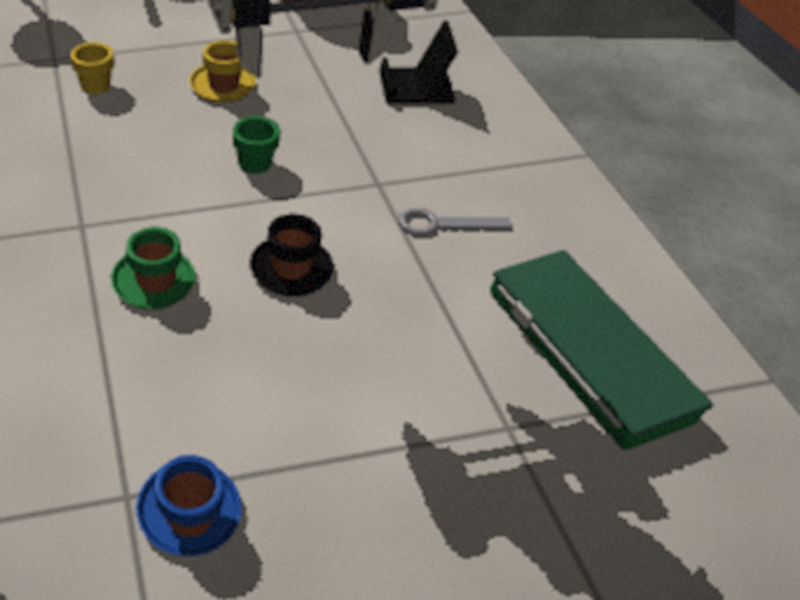

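View pics/c5.png

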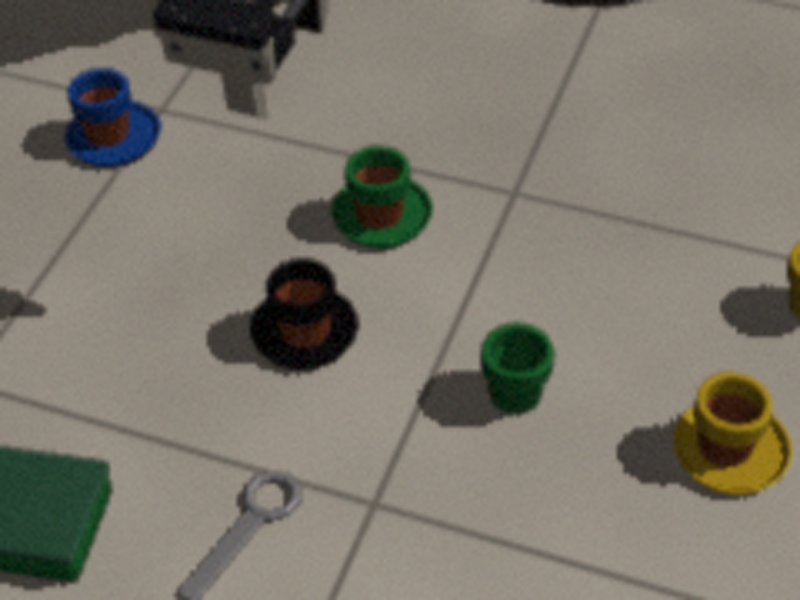

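All four pots stand upright on their own saucers and the plastic pots haven't moved. In the scene crop the blue foot is at (106,128) against its saucer at (113,131), and the yellow foot is at (726,445) against (733,441). That could be up to about 6 mm off, so I measure it with a silhouette fit.

```bash
cat > fit.py <<'E'
from h import *
from scipy.optimize import minimize
t=np.linspace(0,2*np.pi,60)
def proj(d,P):
    K=np.array(d["camera_matrix"]);Q=np.array(d["rotation"]);Q=Q if Q.shape==(3,3) else R.from_rotvec(Q).as_matrix()
    c=(P-np.array(d["position"]))@Q
    return np.c_[K[0,0]*c[:,0]/-c[:,2]+K[0,2],K[1,1]*-c[:,1]/-c[:,2]+K[1,2]]
def ring(x,y,r,z):return np.c_[x+r*np.cos(t),y+r*np.sin(t),z+0*t]
S=4
def sil(d,p):
    m=np.zeros((384*S,512*S),np.uint8)
    for parts in(((p[0:2],.045,.010),(p[0:2],.042,0)),((p[2:4],.028,.061),(p[2:4],.028,.041)),((p[2:4],.0245,.041),(p[2:4],.020,.005))):
        q=np.vstack([proj(d,ring(*c,r,z)) for c,r,z in parts])
        cv2.fillConvexPoly(m,cv2.convexHull(((q+.5)*S*16).astype(np.int32)),255,shift=4)
    return cv2.resize(m,(512,384),interpolation=cv2.INTER_AREA)/255.
D={n:vision.get_image(n) for n in("scene","side")}
for k,p0,cams in(("blue",(.456,-.326,.454,-.328),("scene","side")),("green",(.47,-.055,.47,-.056),("scene","side")),("yellow",(.619,.282,.619,.281),("scene",))):
  for n in cams:
    d=D[n]; h=cv2.cvtColor(cv2.GaussianBlur(d["pixels"],(0,0),.6),cv2.COLOR_BGR2HSV).astype(float)
    u,v=proj(d,np.array([[p0[0],p0[1],.02]]))[0]; sl=np.s_[int(v)-45:int(v)+45,max(0,int(u)-40):int(u)+40]
    m=np.clip((h[...,1]-75)/50,0,1)[sl]
    f=lambda q:np.abs(sil(d,np.array(p0)+q/1000)[sl]-m).sum()
    r=min((minimize(f,s,method="Nelder-Mead",options=dict(initial_simplex=np.vstack([s,np.array(s)+np.eye(4)*4]),xatol=.05)) for s in(np.zeros(4),np.array([2,2,-2,-2.]))),key=lambda r:r.fun)
    p=np.array(p0)+r.x/1000; print(k,n,p.round(4),"pot-saucer mm",((p[2:]-p[:2])*1000).round(1),round(r.fun,1),round(m.sum()))
E
python3 fit.py
```

```text
blue scene [ 0.451  -0.3311  0.4582 -0.3303] pot-saucer mm [7.1 0.8] 106.7 549
blue side [ 0.4527 -0.3239  0.4526 -0.3336] pot-saucer mm [-0.1 -9.7] 177.5 1442
green scene [ 0.464  -0.0603  0.4768 -0.0559] pot-saucer mm [12.8  4.4] 436.9 992
green side [ 0.4679 -0.0497  0.4692 -0.0602] pot-saucer mm [  1.3 -10.5] 104.2 886
yellow scene [0.617  0.2813 0.6204 0.2769] pot-saucer mm [ 3.4 -4.4] 211.6 1185
```

```bash
cat > top.py <<'E'
import sys
from h import *
lo,hi=map(int,sys.argv[1:3]); x,y=map(float,sys.argv[3:5])
d=vision.get_image("wrist"); h=cv2.cvtColor(cv2.GaussianBlur(d["pixels"],(0,0),.7),cv2.COLOR_BGR2HSV)
K=np.array(d["camera_matrix"]);Q=np.array(d["rotation"]);Q=Q if Q.shape==(3,3) else R.from_rotvec(Q).as_matrix()
c=(np.array([x,y,.02])-d["position"])@Q; u,v=K[0,0]*c[0]/-c[2]+K[0,2],K[1,1]*c[1]/c[2]+K[1,2]
px=K[0,0]/-c[2]
near=np.hypot(*np.meshgrid(np.arange(512)-u,np.arange(384)-v))<.065*px
print("cam",d["position"],"px",u,v,px)
for nm,m,z in(("saucer",cv2.inRange(h,(lo,110,25),(hi,255,255)),.01),("rim in",cv2.inRange(h,(0,90,20),(14,255,255)),.061)):
    m=((m>0)&near).astype(np.uint8)
    n,l,s,_=cv2.connectedComponentsWithStats(m); i=1+s[1:,4].argmax()
    pts=cv2.convexHull(np.argwhere(l==i)[:,::-1].astype(np.int32))
    (eu,ev),(a,b),_=cv2.fitEllipse(pts.reshape(-1,1,2).astype(np.float32)) if len(pts)>5 else ((0,0),(0,0),0)
    print(nm,world(d,eu,ev,z).round(4),"size px",round(a),round(b))
E
python3 -m creep '[[-0.3,-0.2,0.2,0,1],[-0.7,-0.4,0.3,0,1],[-0.9,-0.5,0.4,0,1],[-0.9,-0.5,0.4,0,1],[-0.9,-0.5,0.3,0,1],[-0.9,-0.5,0.2,0,1],[-0.9,-0.5,0.1,0,1],[-0.9,-0.4,0,0,1],[-0.9,-0.3,0,0,1],[-0.7,-0.15,0,0,1],[-0.4,0,0,0,1],[0,0,0,0,1]]'; python3 -m creep '[[0,0,0,0,1],[0,0,0,0,1]]'; python3 top.py 100 130 .455 -.328
```

```text
clock: 37.08
position: [0.456, -0.4016, 0.2005]
ee_rot: [-2.223, -2.219, 0.0]
force: [-0.4, 0.6, -1.0]
width: 0.999
gripper_force: 0.0
clock: 37.33
position: [0.4572, -0.3995, 0.2009]
ee_rot: [-2.219, -2.223, -0.001]
force: [0.2, 0.0, -0.0]
width: 0.998
gripper_force: 0.0
cam [ 0.45743209 -0.32432776  0.36020738] px 254.74075385475425 109.54010614035865 933.9507617396139
saucer [ 0.4535 -0.3233  0.01  ] size px 80 83
rim in [ 0.4553 -0.3338  0.061 ] size px 35 39
```

```bash
sed -i 's/("rim in",cv2.inRange(h,(0,90,20),(14,255,255)),.061)/("rim in",~cv2.inRange(h,(lo,60,0),(hi,255,255)),.061)/; s/<.065\*px/<(.065 if z<.02 else .04)*px/; s/^near=.*//; s/^    m=((m>0)/    near=np.hypot(*np.meshgrid(np.arange(512)-u,np.arange(384)-v))<(.065 if z<.02 else .036)*px\n    m=((m>0)/' top.py; python3 top.py 95 135 .4535 -.326
python3 - <<'E'
from h import *
d=vision.get_image("wrist");h=cv2.cvtColor(d["pixels"],cv2.COLOR_BGR2HSV)
print([tuple(map(int,x)) for x in h[62:160:3,255]]); print([tuple(map(int,x)) for x in h[105,205:305:3]])
E
```

```text
cam [ 0.45737086 -0.32451182  0.36025512] px 253.38380779473908 107.35565302175435 935.590979516779
saucer [ 0.4535 -0.3233  0.01  ] size px 80 83
rim in [ 0.4536 -0.3305  0.061 ] size px 43 45
[(24, 7, 188), (111, 165, 144), (114, 58, 66), (110, 176, 172), (110, 179, 172), (110, 177, 173), (110, 183, 171), (110, 179, 191), (110, 183, 171), (112, 150, 97), (172, 48, 59), (165, 28, 54), (2, 103, 89), (2, 95, 86), (3, 107, 86), (2, 99, 85), (2, 101, 88), (4, 106, 89), (3, 100, 84), (5, 106, 89), (4, 101, 83), (4, 104, 88), (175, 60, 55), (6, 143, 136), (153, 61, 101), (109, 183, 204), (110, 181, 165), (114, 109, 82), (111, 125, 92), (11, 19, 105), (20, 22, 105), (17, 17, 105), (15, 19, 106)]
[(24, 19, 192), (20, 21, 147), (21, 26, 139), (111, 201, 176), (113, 112, 89), (111, 173, 162), (110, 180, 171), (110, 182, 182), (111, 179, 171), (112, 70, 55), (169, 49, 57), (168, 55, 56), (4, 93, 82), (2, 97, 84), (3, 101, 88), (3, 101, 83), (3, 97, 84), (2, 101, 86), (3, 99, 88), (2, 100, 84), (4, 106, 89), (163, 43, 53), (163, 43, 53), (128, 53, 58), (110, 184, 172), (111, 182, 168), (110, 184, 175), (111, 179, 172), (111, 161, 133), (110, 182, 174), (20, 40, 135), (21, 19, 188), (22, 20, 188), (19, 21, 190)]
```

The blue pot sits 7 mm off-centre in -y, so I regrip and shift it.

```bash
python3 -m creep '[[0.4,-0.04,0.3,0,1],[0.7,-0.04,0.6,0,1],[0.5,0,0.8,0,1],[0.15,0,0.8,0,1],[0,0,0.8,0,1],[0,0,0.6,0,1],[0,0,0.25,0,1],[0,0,0.05,0,1],[0,0,0,0,0.4],[0,0,0,0,0.4],[0,0,0,0,0.4],[0,0,0,0,0.4]]' 15; python3 -m creep '[[0,0,0,0,0.4],[0,0,0,0,0.4],[0,0,-0.06,0,0.4],[0,0,-0.06,0,0.4],[0.09,0,0,0,0.4],[0.09,0,0,0,0.4],[0,0,0,0,0.4],[0,0,0.05,0,0.4],[0,0,0.03,0,0.4],[0,0,0.02,0,0.4],[0,0,0,0,0.4],[0,0,0,0,0.4]]'
```

```text
clock: 38.98
position: [0.4535, -0.3309, 0.0333]
ee_rot: [2.221, 2.221, 0.0]
force: [-0.0, 0.3, 0.7]
width: 0.618
gripper_force: 2.4
clock: 40.48
position: [0.4534, -0.3237, 0.0337]
ee_rot: [2.222, 2.221, -0.0]
force: [1.4, 0.5, -0.4]
width: 0.607
gripper_force: 15.0
```

```bash
python3 -m creep '[[0,0,0.02,0,0.4],[0,0,0,0,0.4],[0,0,0,0,0.4]]'
```

```text
clock: 40.85
position: [0.4535, -0.3237, 0.0332]
ee_rot: [2.221, 2.221, 0.0]
force: [-2.1, 1.4, 4.5]
width: 0.611
gripper_force: 15.0
```

```bash
python3 -m creep '[[0,0,-0.01,0,0.4],[0,0,0,0,0.65],[0,0,0,0,0.7],[0,0,0,0,1],[0,0,0,0,1],[0,0,-0.3,0,1],[0,0,-0.7,0,1],[-0.2,0,-0.9,0,1],[-0.6,0,-0.9,0,1],[-0.7,0,-0.9,0,1],[-0.4,0,-0.4,0,1],[0,0,0,0,1]]'; python3 -m creep '[[0,0,0,0,1]]'; python3 top.py 95 135 .4535 -.3235
python3 -m creep '[[0.4,0.03,0,0,1],[0.8,0.05,0,0,1],[0.9,0.05,0,0,1],[0.9,0.05,0,0,1],[0.9,0.05,0,0,1],[0.9,0.05,0,0,1],[0.9,0.07,0,0,1],[0.7,0.06,0,0,1],[0.4,0,0,0,1],[0,0,0,0,1],[0,0,0,0,1]]'; python3 top.py 45 88 .47 -.055
```

```text
clock: 42.35
position: [0.4535, -0.4014, 0.1993]
ee_rot: [2.221, 2.217, 0.0]
force: [0.2, 0.7, -0.0]
width: 1.001
gripper_force: 0.0
clock: 42.48
position: [0.4532, -0.3982, 0.1967]
ee_rot: [-2.22, -2.221, -0.001]
force: [0.6, -0.5, -0.7]
width: 1.003
gripper_force: 0.0
cam [ 0.45363495 -0.32328139  0.3560217 ] px 257.19281047607603 106.42650705456073 948.1330953358552
saucer [ 0.4536 -0.3233  0.01  ] size px 81 84
rim in [ 0.4537 -0.3233  0.061 ] size px 44 46
clock: 43.9
position: [0.4695, -0.1286, 0.1973]
ee_rot: [2.222, 2.22, -0.001]
force: [0.2, -0.4, -0.1]
width: 1.002
gripper_force: 0.0
cam [ 0.47004605 -0.05328571  0.35650377] px 257.0714497312129 107.2863249450849 946.06545473954
saucer [ 0.4678 -0.0516  0.01  ] size px 79 82
rim in [ 0.4707 -0.0553  0.061 ] size px 44 46
```

Blue is now centred to within 0.1 mm. Green is off by (+2.9,-3.7) mm, and I correct it the same way.

```bash
python3 -m creep '[[0.4,0.02,0.3,0,1],[0.7,0,0.6,0,1],[0.5,0,0.8,0,1],[0.23,0,0.8,0,1],[0,0,0.8,0,1],[0,0,0.5,0,1],[0,0,0.25,0,1],[0,0,0.05,0,1],[0,0,0,0,0.4],[0,0,0,0,0.4],[0,0,0,0,0.4],[0,0,0,0,0.4]]' 15; python3 -m creep '[[0,0,0,0,0.4],[0,0,0,0,0.4],[0,0,-0.06,0,0.4],[0,0,-0.06,0,0.4],[0.05,-0.04,0,0,0.4],[0.04,-0.03,0,0,0.4],[0,0,0,0,0.4],[0,0,0.05,0,0.4],[0,0,0.03,0,0.4],[0,0,0.03,0,0.4],[0,0,0,0,0.4],[0,0,0,0,0.4]]'
```

```text
clock: 45.45
position: [0.4708, -0.0544, 0.0336]
ee_rot: [2.221, 2.221, 0.001]
force: [1.5, -0.4, 1.5]
width: 0.613
gripper_force: 8.8
clock: 46.95
position: [0.4678, -0.0508, 0.0337]
ee_rot: [2.222, 2.221, 0.0]
force: [0.2, 0.1, -0.7]
width: 0.611
gripper_force: 15.0
```

```bash
python3 -m creep '[[0,0,0.015,0,0.4],[0,0,0,0,0.4],[0,0,0,0,0.4]]';  python3 -m creep '[[0,0,0,0,0.4]]'
```

```text
clock: 47.32
position: [0.4679, -0.0509, 0.0336]
ee_rot: [2.221, 2.221, 0.0]
force: [-1.8, -0.3, 7.4]
width: 0.613
gripper_force: 15.0
clock: 47.45
position: [0.4679, -0.0508, 0.0336]
ee_rot: [2.221, 2.221, 0.0]
force: [-2.2, 0.0, 6.5]
width: 0.611
gripper_force: 15.0
```

```bash
python3 -m creep '[[0,0,-0.01,0,0.4],[0,0,0,0,0.65],[0,0,0,0,0.7],[0,0,0,0,1],[0,0,0,0,1],[0,0,-0.3,0,1],[0,0,-0.7,0,1],[0,0,-0.9,0,1],[0.2,0.1,-0.9,0,1],[0.6,0.4,-0.9,0,1],[0.8,0.6,-0.4,0,1],[0.9,0.6,0,0,1]]'; python3 -m creep '[[0.9,0.6,0,0,1],[0.9,0.6,0,0,1],[0.9,0.5,0,0,1],[0.8,0.3,0,0,1],[0.4,0.1,0,0,1],[0,0,0,0,1],[0,0,0,0,1]]'; python3 top.py 19 36 .619 .282
```

```text
clock: 48.95
position: [0.5374, 0.0498, 0.2004]
ee_rot: [2.221, 2.218, 0.005]
force: [-0.2, -0.1, 0.4]
width: 1.001
gripper_force: 0.0
clock: 49.82
position: [0.6197, 0.2032, 0.1978]
ee_rot: [2.223, 2.219, -0.001]
force: [0.1, 0.2, 0.1]
width: 1.002
gripper_force: 0.0
cam [0.62017201 0.27860759 0.35697493] px 255.955313290358 102.04574535241808 949.0523381104091
saucer [0.6185 0.2856 0.01  ] size px 82 86
rim in [0.6192 0.2792 0.061 ] size px 44 46
```

```bash
python3 -m creep '[[0.4,-0.01,0.3,0,1],[0.7,0,0.6,0,1],[0.55,0,0.8,0,1],[0.25,0,0.8,0,1],[0,0,0.8,0,1],[0,0,0.5,0,1],[0,0,0.25,0,1],[0,0,0.05,0,1],[0,0,0,0,0.4],[0,0,0,0,0.4],[0,0,0,0,0.4],[0,0,0,0,0.4]]' 15; python3 -m creep '[[0,0,0,0,0.4],[0,0,0,0,0.4],[0,0,-0.06,0,0.4],[0,0,-0.06,0,0.4],[0.08,-0.02,0,0,0.4],[0.07,0,0,0,0.4],[0,0,0,0,0.4],[0,0,0.05,0,0.4],[0,0,0.03,0,0.4],[0,0,0.03,0,0.4],[0,0,0,0,0.4],[0,0,0,0,0.4]]'
```

```text
clock: 51.38
position: [0.6195, 0.2813, 0.0339]
ee_rot: [2.222, 2.221, 0.001]
force: [-0.1, 0.9, 2.6]
width: 0.616
gripper_force: 14.9
clock: 52.88
position: [0.6187, 0.2871, 0.0339]
ee_rot: [2.222, 2.221, -0.0]
force: [0.9, -0.3, -0.5]
width: 0.619
gripper_force: 15.0
```

```bash
python3 -m creep '[[0,0,0.015,0,0.4],[0,0,0,0,0.4],[0,0,0,0,0.4]]'
```

```text
clock: 53.25
position: [0.6187, 0.2871, 0.0339]
ee_rot: [2.222, 2.221, 0.0]
force: [-2.3, -1.4, 4.7]
width: 0.618
gripper_force: 15.0
```

```bash
python3 -m creep '[[0,0,-0.01,0,0.4],[0,0,0,0,0.65],[0,0,0,0,0.7],[0,0,0,0,1],[0,0,0,0,1],[0,0,-0.3,0,1],[0,0,-0.7,0,1],[-0.2,0,-0.9,0,1],[-0.6,0,-0.9,0,1],[-0.7,0,-0.9,0,1],[-0.4,0,-0.4,0,1],[0,0,0,0,1]]'; python3 -m creep '[[0,0,0,0,1]]'; python3 top.py 19 36 .619 .284
python3 -m creep '[[-0.4,0,0,0,1],[-0.8,0,0,0,1],[-0.95,0,0,0,1],[-0.95,0,0,0,1],[-0.95,0,0,0,1],[-0.95,0,0,0,1],[-0.95,0,0,0,1],[-0.95,0,0,0,1],[-0.9,0,0,0,1],[-0.6,0,0,0,1],[-0.3,0,0,0,1],[0,0,0,0,1]]'; python3 -m creep '[[0,0,0,0,1]]'; sed 's/cv2.inRange(h,(lo,110,25),(hi,255,255))/cv2.inRange(h,(0,0,0),(180,255,60))/; s/~cv2.inRange(h,(lo,60,0),(hi,255,255))/cv2.inRange(h,(0,85,30),(14,255,255))/' top.py > topk.py; python3 topk.py 0 0 .615 -.065
python3 - <<'E'
from h import *
d=vision.get_image("wrist");h=cv2.cvtColor(d["pixels"],cv2.COLOR_BGR2HSV)
print([tuple(map(int,x)) for x in h[50:165:3,256]])
E
```

```text
clock: 54.75
position: [0.6195, 0.2101, 0.199]
ee_rot: [2.223, 2.218, 0.003]
force: [-0.5, 0.9, 0.3]
width: 1.0
gripper_force: 0.0
clock: 54.88
position: [0.6176, 0.2124, 0.1963]
ee_rot: [-2.219, -2.222, 0.002]
force: [-0.5, 0.9, -0.1]
width: 1.001
gripper_force: 0.0
cam [0.61826669 0.28759344 0.35553186] px 258.4488882049464 109.36156848984498 947.1064485201473
saucer [0.6184 0.2855 0.01  ] size px 82 85
rim in [0.6189 0.2852 0.061 ] size px 44 45
clock: 56.42
position: [0.6182, -0.1375, 0.1973]
ee_rot: [-2.223, -2.22, 0.001]
force: [-0.3, 0.4, 0.0]
width: 1.002
gripper_force: 0.0
clock: 56.55
position: [0.6187, -0.1353, 0.1976]
ee_rot: [-2.219, -2.223, -0.001]
force: [-1.1, 0.8, -0.2]
width: 0.997
gripper_force: 0.0
cam [ 0.61899348 -0.06016481  0.35686239] px 253.37842488169895 110.8022154974099 942.1946996323817
saucer [ 0.615  -0.0653  0.01  ] size px 79 81
rim in [ 0.6156 -0.0657  0.061 ] size px 43 45
[(18, 22, 210), (18, 22, 209), (20, 25, 211), (21, 24, 209), (21, 23, 208), (21, 23, 209), (21, 25, 195), (15, 27, 57), (18, 23, 56), (18, 21, 61), (10, 25, 61), (8, 16, 64), (12, 22, 58), (17, 34, 52), (8, 73, 63), (13, 62, 58), (9, 130, 94), (9, 134, 97), (8, 126, 89), (9, 130, 92), (9, 132, 91), (9, 133, 94), (9, 139, 92), (8, 130, 96), (8, 137, 93), (8, 134, 93), (8, 150, 134), (8, 152, 138), (7, 144, 115), (5, 25, 61), (9, 35, 51), (13, 36, 49), (17, 36, 49), (18, 25, 51), (18, 25, 52), (15, 22, 114), (18, 23, 113), (18, 22, 115), (19, 24, 116)]
```

Yellow and black are both within about 1 mm of centre, and the gripper is clear, so I hand in.

```bash
python3 -c "
from cell import sign_off
print(sign_off())"
```

```text
the job is handed in; nothing more can be done
None
```

All four terracotta pots are upright on the saucers of their colours and the job is handed in: blue, yellow and black measured within about 1 mm of centre, green was moved to correct a 5 mm offset but not measured again, and the two plastic pots were left untouched.

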